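# Lay up the coffee tray: each espresso cup on its own saucer

## Task

Lay up the tray for a table of four: take the four espresso cups from the drying mat one after another and stand each one upright in the middle of the saucer of its own colour. Set the cups down gently without dropping or tipping them, leave the saucers where they lie on the tray, and leave the blue tumbler and the clear glass standing where they are.

Things in the scene. Friction and masses are not known exactly. Their poses are not given: they have to be found in the camera images.
- cup_white: white ceramic espresso cup, open top, standing upright on the grey drying mat; 60 mm high, 60 mm across the rim, 55 mm across at 18 mm height, narrowing to a 40 mm foot; about 0.13 kg. A small ear handle stands out along the cup's own -x axis, to 52 mm from the axis, between 15 and 52 mm height; the sides along its y axis are clear for the fingers. Origin: centre of the underside, z up.
- cup_blue: dark blue ceramic espresso cup, open top, standing upright on the grey drying mat; 60 mm high, 60 mm across the rim, 55 mm across at 18 mm height, narrowing to a 40 mm foot; about 0.13 kg. A small ear handle stands out along the cup's own -x axis, to 52 mm from the axis, between 15 and 52 mm height; the sides along its y axis are clear for the fingers. Origin: centre of the underside, z up.
- cup_red: brick-red ceramic espresso cup, open top, standing upright on the grey drying mat; 60 mm high, 60 mm across the rim, 55 mm across at 18 mm height, narrowing to a 40 mm foot; about 0.13 kg. A small ear handle stands out along the cup's own -x axis, to 52 mm from the axis, between 15 and 52 mm height; the sides along its y axis are clear for the fingers. Origin: centre of the underside, z up.
- cup_yellow: mustard-yellow ceramic espresso cup, open top, standing upright on the grey drying mat; 60 mm high, 60 mm across the rim, 55 mm across at 18 mm height, narrowing to a 40 mm foot; about 0.13 kg. A small ear handle stands out along the cup's own -x axis, to 52 mm from the axis, between 15 and 52 mm height; the sides along its y axis are clear for the fingers. Origin: centre of the underside, z up.
- saucer_white: white round saucer, loose, lying on the black serving tray among the other saucers (about 13 cm between centres); 118 mm across, its sloping rim 15 mm high, its flat middle (60 mm across or more) 5 mm above its underside. Origin: centre of the underside, z up. The tray's floor is 6 mm above the counter and its edge 16 mm.
- saucer_blue: dark blue round saucer, loose, lying on the black serving tray among the other saucers (about 13 cm between centres); 118 mm across, its sloping rim 15 mm high, its flat middle (60 mm across or more) 5 mm above its underside. Origin: centre of the underside, z up. The tray's floor is 6 mm above the counter and its edge 16 mm.
- saucer_red: brick-red round saucer, loose, lying on the black serving tray among the other saucers (about 13 cm between centres); 118 mm across, its sloping rim 15 mm high, its flat middle (60 mm across or more) 5 mm above its underside. Origin: centre of the underside, z up. The tray's floor is 6 mm above the counter and its edge 16 mm.
- saucer_yellow: mustard-yellow round saucer, loose, lying on the black serving tray among the other saucers (about 13 cm between centres); 118 mm across, its sloping rim 15 mm high, its flat middle (60 mm across or more) 5 mm above its underside. Origin: centre of the underside, z up. The tray's floor is 6 mm above the counter and its edge 16 mm.
- tumbler: dark blue ceramic tumbler without a handle, 95 mm high, 68 mm across the rim, standing among the cups on the grey mat (6 mm thick): not an espresso cup, it stays there. Origin: centre of the underside, z up.
- glass: clear drinking glass without a handle, 90 mm high, 66 mm across the rim, standing among the cups on the grey mat: it stays there. Origin: centre of the underside, z up.
Mind the look-alikes: they are no part of the job. There is more than one size of the saucer_blue; the one meant has the size given above.

How it is judged (in metres and radians):
At the end, for the whole second after the job is handed in: Each cup stands upright (within 0.1 rad) and at rest on the flat middle of the saucer of its own colour, its axis within 13 mm of the saucer's centre; the saucers lie flat on the tray (horizontal distance between cup_white and saucer_white below 0.013 m and z of cup_white in the frame of saucer_white between 0.002 and 0.008 m and angle between each of cup_white, saucer_white, cup_blue, saucer_blue, cup_red, saucer_red, cup_yellow, saucer_yellow's own z axis and vertical below 0.1 rad and height (world z) of each of saucer_white, saucer_blue, saucer_red, saucer_yellow below 0.011 m and linear speed of each of cup_white, cup_blue, cup_red, cup_yellow below 0.02 m/s and angular speed of each of cup_white, cup_blue, cup_red, cup_yellow below 0.2 rad/s and horizontal distance between cup_blue and saucer_blue below 0.013 m and z of cup_blue in the frame of saucer_blue between 0.002 and 0.008 m and horizontal distance between cup_red and saucer_red below 0.013 m and z of cup_red in the frame of saucer_red between 0.002 and 0.008 m and horizontal distance between cup_yellow and saucer_yellow below 0.013 m and z of cup_yellow in the frame of saucer_yellow between 0.002 and 0.008 m); the robot touches nothing.
It fails at once if a cup is let fall (moving faster than 0.55 m/s with no finger on it) ((linear speed of cup_white above 0.55 m/s and contact force between the fingers and cup_white below 0.01 N) or (linear speed of cup_blue above 0.55 m/s and contact force between the fingers and cup_blue below 0.01 N) or (linear speed of cup_red above 0.55 m/s and contact force between the fingers and cup_red below 0.01 N) or (linear speed of cup_yellow above 0.55 m/s and contact force between the fingers and cup_yellow below 0.01 N)).
It fails at once if a cup is tipped over (past 45 degrees) (angle between any of cup_white, cup_blue, cup_red, cup_yellow's own z axis and vertical above 0.785 rad).
It fails at once if a saucer is pushed more than 40 mm from its place (distance of any of saucer_white, saucer_blue, saucer_red, saucer_yellow from where it was at the start of the episode above 0.04 m).
It fails at once if the blue tumbler or the clear glass is pushed more than 30 mm or tipped ((distance of tumbler from where it was at the start of the episode above 0.03 m or angle between tumbler's own z axis and vertical above 0.5 rad) or (distance of glass from where it was at the start of the episode above 0.03 m or angle between glass's own z axis and vertical above 0.5 rad)).
It also fails if it takes over 125 s, if anything falls off the work surface, if the arm or the gripper's body presses on something with over 40 N, if the wrist force passes 120 N, or if a joint passes its speed limit or range.

## Robot

A 6-joint arm with a two-finger parallel gripper is mounted at the origin on the work surface. World frame = base frame: x ahead of the robot, y to its left, z up, the work surface at z = 0. Lengths are in mm, angles in rad, forces in N, time in s.
With the tool pointing down it reaches from about 275 to 750 mm from the base axis. Payload 10.2 kg.
Tool frame: the origin (TCP) lies midway between the tips of the shut fingers; the grasp point (between the pads) lies 19 mm behind it; z points along the fingers, y is the direction in which the jaws open and shut (so a half turn about z gives the same grasp; the last joint's range is limited). The gripper opens to 85 mm and grips with 20 to 120 N. Pads are 22 mm wide; open, the fingers measure 114 mm over their backs; the gripper's body (76 mm by 85 mm) begins 54 mm behind the grasp point. The pads swing forward as they close: fully open they stand 13 mm farther back than shut.
Start: joints at [-1.343, 0.313, 1.498, -0, 1.331, -0.223], TCP at [228.724, -472.564, 231.294] pointing down, gripper open.
Joint ranges: [-2.94, 2.94], [-0.97, 2.17], [0.19, 2.56], [-1.23, 4.37], [0.02, 3.11], [-2.88, 2.88]. Speed limits (rad/s): [2.39, 2.39, 3.01, 3.14, 3.14, 3.14].

## Interface

Orientations are given as a unit quaternion [w, x, y, z].
In Python, from rig import sense, capture, finish_job, search_frame, trace gives the robot as it stands.
- The arm moves only by the tool arm_command, never from a script. Its argument "steps" is one flat list of numbers, 5 for each row, row after row: the shift along the world's x, y, z in units of 50 mm (1.0 is 50 mm), then the turn about the world's z in units of 5 degrees (1.0 is 5 degrees), then the opening in per cent of the stroke, from 0 (shut) to 100 (fully open). In form: [dx, dy, dz, twist, fingers, dx, dy, dz, twist, fingers, ...]. A call has 1 to 5 rows; each row shifts and turns the commanded pose from where the row before left it; what a row does not reach is not made up. A row lasts 1/8 s, in which the tool goes at most 62.5 mm and 10.7 degrees, less where a joint would pass 70% of its speed; a pose out of reach is approached as far as the arm can. A call is refused whole if a number of a shift passes 1 or a number of a turn 1, either way. A call with a gripper value outside its range is refused whole. The fingers move at their own pace and stop on an object; "grip_force" is the grip in N (left out, the last holds). Time passes only in rows, so rows that do not move let the fingers close. It gives the time, the measured TCP pose, the force and the opening at its end, in the units of the state.
- sense(): the state, without advancing time (a new reading comes with each control period).
- capture(name): name is "side" or "top" or "wrist"; returns a dict with "frame" (384x512x3 uint8, blue, green, red), "fov_y" (degrees; the focal length in pixels is half the picture's height over the tangent of half this angle, whatever the lens; pixels are square), "cx", "cy" (the principal point, pixels), "k1" (the pictures are not rectified: a ray, as slopes to the right and down, at radius r is drawn at 1 + k1 r^2 times it, then the intrinsics apply), "extrinsics" (4x4, takes a point from world to camera coordinates). Camera axes: x right, y down, z forward; pixel columns grow to the right and rows downward; lengths in mm; the calibration is good to about 2 mm. A picture is of the moment at which its call begins. There is no depth.
- finish_job(): hands the job in, once; it reports no verdict.
Trained networks look in a picture, given as the dict that the camera call returned (one of the last four; its "shot" number tells which), for a name from the list of things; names that differ only in an ending like _2 or _b are one class to them, and where a whole thing is asked for, a point or a joint stands for the part that bears it (a point fixed in the world has none). Each returns a list of dicts, best first, with "score" (0 to 1); they miss things now and then, are a little off and sometimes report something else, mostly with a low value. They report only what shows in the picture. A call takes as long as a camera call. They do not tell look-alikes from the thing itself.
- search_frame(picture, target): "point" ([x, y, z] in mm, in world coordinates, good to about 4 mm: the middle of the surface that is visible of it).
- trace(picture, target): "mask" (384x512 bool, what is visible of it).
The state is a dict: "time_s": time; "joints": joint angles; "dq": joint speeds; "tau": joint torques, N m; "eef_pos": TCP position; "ee_rot": TCP orientation; "force": force on the tool from outside, world axes, zero at the start; "wrist_torque": the same for the moment, N m; "grip_width": opening from 0.0 (shut) to 1.0 (fully open).
Only numpy, scipy, OpenCV 4.12 (cv2) and the standard library are available. Lean on these libraries where they do the work, as an engineer would, in place of code of your own. Each camera call takes 0.05 s, during which the arm holds its last target. There are 200 camera calls.

## Working session

There is one attempt and no reset: what is moved stays moved. The work goes in short steps, Python scripts to look and compute and a tool call to move; the robot and the scene stay as the last step left them, time stands still between calls to the robot, and variables do not carry over. Pictures are saved under pics/ and viewed, on a budget of 14 in all, crops included, one or two more only if the job needs it, and the job is handed in when it is done.

Besides the shell and the picture viewer there is one more tool, called after ">>>" in YAML: its name, and indented under it one key for each argument. arm_command: Moves the arm, as the interface text tells. Its arguments: {"type":"object","properties":{"steps":{"type":"array"},"grip_force":{"type":"number"}},"required":["steps"]}

```bash
mkdir -p pics; ls
cat > h.py <<'E'
import numpy as np, cv2
from rig import *
def K(p):
    f=192/np.tan(np.radians(p["fov_y"]/2)); return f,p["cx"],p["cy"]
def proj(p,X):
    E=np.array(p["extrinsics"]);f,cx,cy=K(p)
    c=np.atleast_2d(X)@E[:3,:3].T+E[:3,3]; s=c[:,:2]/c[:,2:]
    r2=(s**2).sum(1,keepdims=True); s=s*(1+p["k1"]*r2)
    return s*f+[cx,cy]
def ray(p,uv):
    E=np.array(p["extrinsics"]);f,cx,cy=K(p)
    d=(np.atleast_2d(uv).astype(float)-[cx,cy])/f; s=d.copy()
    for _ in range(20): s=d/(1+p["k1"]*(s**2).sum(1,keepdims=True))
    v=np.c_[s,np.ones(len(s))]@E[:3,:3]
    return -E[:3,:3].T@E[:3,3],v
def toz(p,uv,z):
    o,v=ray(p,uv); return o+v*((z-o[2])/v[:,2:])
E
python3 - <<'E'
from h import *
s=sense();print({k:np.round(v,3).tolist() for k,v in s.items()})
for n in("top","side"):
    p=capture(n);cv2.imwrite(f"pics/{n}0.png",p["frame"])
    print(n,p["fov_y"],p["k1"],np.round(p["extrinsics"],2).tolist())
    for t in["cup_white","cup_blue","cup_red","cup_yellow","saucer_white","saucer_blue","saucer_red","saucer_yellow","tumbler","glass"]:
        for d in search_frame(p,t):
            print(t,round(d["score"],2),np.round(d["point"]).tolist(),np.round(proj(p,d["point"])[0]).tolist())
E
```

```text
pics
{'time_s': 0.0, 'joints': [-1.343, 0.313, 1.498, -0.0, 1.331, -0.223], 'dq': [-0.0, -0.001, 0.001, 0.001, 0.001, 0.001], 'tau': [-0.001, -41.227, -25.974, -0.0, 0.004, -0.0], 'eef_pos': [228.653, -472.296, 230.715], 'ee_rot': [-0.001, 0.975, 0.223, -0.0], 'force': [0.14, 0.608, 0.253], 'wrist_torque': [0.069, 0.024, 0.019], 'grip_width': 1.002}
top 47.82698928452759 -0.11882843570492173 [[0.02, -1.0, -0.0, -51.08], [-0.98, -0.02, -0.19, 489.99], [0.19, 0.0, -0.98, 1232.45], [0.0, 0.0, 0.0, 1.0]]
cup_white 0.57 [615.0, 208.0, 39.0] [175.0, 147.0]
cup_blue 0.74 [606.0, 324.0, 38.0] [137.0, 150.0]
cup_blue 0.46 [474.0, 339.0, 62.0] [127.0, 191.0]
cup_red 0.69 [604.0, 88.0, 36.0] [214.0, 152.0]
cup_yellow 0.58 [469.0, 89.0, 28.0] [212.0, 196.0]
cup_yellow 0.31 [606.0, 328.0, 39.0] [136.0, 150.0]
saucer_white 0.78 [496.0, -271.0, 16.0] [331.0, 190.0]
saucer_blue 0.7 [626.0, -140.0, 15.0] [288.0, 148.0]
saucer_blue 0.61 [566.0, -432.0, 8.0] [382.0, 170.0]
saucer_blue 0.26 [469.0, 90.0, 28.0] [212.0, 196.0]
saucer_red 0.68 [624.0, -272.0, 16.0] [331.0, 150.0]
saucer_yellow 0.56 [494.0,
[... 498 characters left out ...]
.0, 201.0, 46.0] [194.0, 261.0]
cup_red 0.84 [598.0, 90.0, 46.0] [208.0, 226.0]
cup_red 0.46 [603.0, 200.0, 43.0] [196.0, 262.0]
cup_red 0.43 [472.0, 202.0, 67.0] [253.0, 262.0]
cup_yellow 0.89 [460.0, 92.0, 48.0] [262.0, 231.0]
saucer_white 0.63 [498.0, -275.0, 16.0] [260.0, 153.0]
saucer_blue 0.78 [628.0, -143.0, 18.0] [214.0, 175.0]
saucer_blue 0.78 [332.0, -131.0, 5.0] [311.0, 189.0]
saucer_blue 0.48 [570.0, -442.0, 4.0] [245.0, 128.0]
saucer_red 0.73 [602.0, 321.0, 46.0] [184.0, 308.0]
saucer_red 0.62 [625.0, -282.0, 12.0] [223.0, 150.0]
saucer_yellow 0.94 [493.0, -153.0, 14.0] [258.0, 177.0]
tumbler 0.94 [467.0, 320.0, 69.0] [249.0, 310.0]
glass 0.66 [474.0, 205.0, 66.0] [251.0, 263.0]
```

Run:
```python
import cv2
a=cv2.imread("pics/top0.png")[110:230,90:410]
cv2.imwrite("pics/v1.png",cv2.resize(a,None,fx=2.5,fy=2.5,interpolation=cv2.INTER_CUBIC))
b=cv2.imread("pics/side0.png")[100:350,140:360]
cv2.imwrite("pics/v2.png",cv2.resize(b,None,fx=2.4,fy=2.4,interpolation=cv2.INTER_CUBIC))
```

```text
(no output)
```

View pics/v1.png

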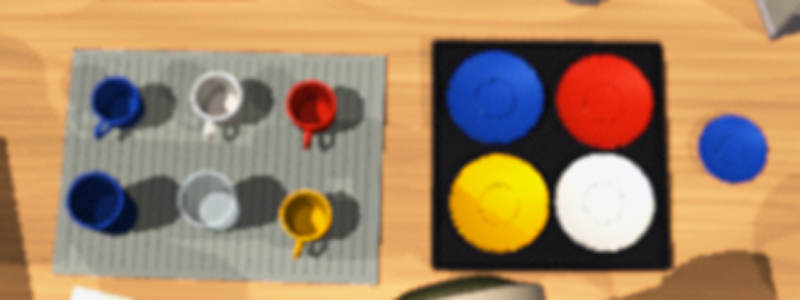

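View pics/v2.png

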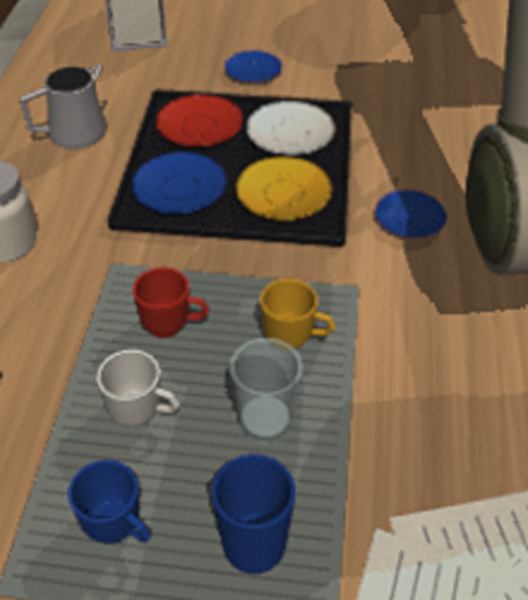

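Top view, in frame pixels. The blue saucer candidates are the tray one (288,148), a small disc off the tray (382,170), and a disc near the robot that only the side view shows (311,189). Only the tray one is among the other saucers and about 118 mm wide. The tumbler is at (127,191), and the dark blue cup with a handle is at (137,150). I'll fit model silhouettes to the masks to get cup poses and saucer sizes.

```bash
cat > fit.py <<'E'
from h import *
from scipy.optimize import minimize
A=np.linspace(0,2*np.pi,48)
def circ(r,z): return np.c_[r*np.cos(A),r*np.sin(A),0*A+z]
CUP=np.vstack([circ(20,0),circ(27.5,18),circ(30,60)])
HAN=np.array([[x,y,z] for x,z in((-26,18),(-26,50),(-45,52),(-52,45),(-50,25),(-40,15)) for y in(-4,4)])
S=4
def sil(p,parts,x,y,yaw,z0):
    R=np.array([[np.cos(yaw),-np.sin(yaw),0],[np.sin(yaw),np.cos(yaw),0],[0,0,1]])
    m=np.zeros((384*S,512*S),np.uint8)
    for P in parts:
        uv=proj(p,P@R.T+[x,y,z0])*S+S/2
        cv2.fillConvexPoly(m,cv2.convexHull((uv*16).round().astype(np.int32)),1,shift=4)
    return m
def fit(p,mask,parts,x0,z0,yaw=True):
    M=cv2.resize(mask.astype(np.float32),None,fx=S,fy=S,interpolation=cv2.INTER_LINEAR)>.5
    def c(v):
        s=sil(p,parts,v[0],v[1],v[2]/20 if yaw else 0,z0)>0
        return 1-(s&M).sum()/max(1,(s|M).sum())
    best=None
    for y0 in ((-12,0,12) if yaw else (0,)):
        r=minimize(c,[x0[0],x0[1],y0],method="Nelder-Mead",options=dict(initial_simplex=np.array([[x0[0]+a,x0[1]+b,y0+d] for a,b,d in((0,0,0),(8,0,0),(0,8,0),(0,0,6))]),xatol=.2,fatol=1e-4,maxiter=120))
        if best is None or r.fun<best.fun:best=r
    return best.x[0],best.x[1],best.x[2]/20*57.3,1-best.fun
SAU=[np.vstack([circ(59,15),circ(35,0)])]
E
cat > m.py <<'E'
from fit import *
C={"white":(610,203),"blue":(605,321),"red":(601,89),"yellow":(465,90)}
Sa={"white":(497,-273),"blue":(627,-141),"red":(625,-277),"yellow":(494,-147)}
for n in("top","side"):
    p=capture(n)
    for k in C:
      for kind,D in(("cup_",C),("saucer_",Sa)):
        ds=trace(p,kind+k)
        z=6; u=proj(p,[*D[k],z+20])[0]
        ok=[d for d in ds if d["mask"].any() and np.hypot(*(np.argwhere(d["mask"]).mean(0)[::-1]-u))<15]
        if not ok: print(n,kind+k,"none",[d["score"] for d in ds]);continue
        r=fit(p,ok[0]["mask"],[CUP,HAN] if kind=="cup_" else SAU,D[k],z,kind=="cup_")
        print(n,kind+k,round(ok[0]["score"],2),np.round(r,2).tolist(),int(ok[0]["mask"].sum()))
    for t,r,h in(("tumbler",34,95),("glass",33,90)):
        ds=trace(p,t)
        if ds: print(n,t,np.round(fit(p,ds[0]["mask"],[np.vstack([circ(r,h),circ(r-8,0)])],(475,330 if t=="tumbler" else 204),6,False),2).tolist())
E
python3 m.py
```

```text
top cup_white 0.74 [606.29, 200.1, -14.1, 0.88] 358
top saucer_white 0.56 [496.33, -270.43, 3.78, 0.96] 1186
top cup_blue 0.92 [599.2, 321.06, -35.77, 0.9] 385
top saucer_blue 0.72 [625.83, -136.44, -0.24, 0.97] 1107
top cup_red 0.66 [598.55, 84.31, -9.81, 0.9] 363
top saucer_red 0.86 [623.02, -272.08, 2.28, 0.96] 1100
top cup_yellow 0.89 [465.51, 85.96, -13.88, 0.91] 358
top saucer_yellow 0.74 [492.38, -142.01, -0.51, 0.98] 1196
top tumbler [469.71, 323.92, 17.94, 0.95]
top glass [475.52, 196.0, 8.28, 0.96]
side cup_white 0.62 [609.03, 197.34, -18.25, 0.94] 776
side saucer_white 0.82 [500.05, -272.5, 10.41, 0.94] 577
side cup_blue 0.98 [603.35, 322.8, -33.46, 0.94] 887
side saucer_blue 0.9 [628.07, -142.09, -3.42, 0.93] 709
side cup_red 0.67 [600.23, 82.66, -10.24, 0.9] 618
side saucer_red 0.83 [624.39, -275.41, 5.59, 0.88] 518
side cup_yellow 0.97 [467.79, 83.37, 90.94, 0.85] 587
side saucer_yellow 0.7 [496.68, -145.15, -0.64, 0.95] 750
side tumbler [472.97, 325.74, 9.17, 0.94]
side glass [477.86, 196.65, 14.1, 0.95]
```

Fits from both views agree to about 3 mm. Cups as (x, y, yaw):

| Cup | x (mm) | y (mm) | yaw (°) |
|---|---|---|---|
| white | 607 | 199 | -16 |
| blue | 601 | 322 | -35 |
| red | 599 | 83 | -10 |
| yellow | 466 | 85 | -14 |

Saucers: white (498,-271), blue (627,-139), red (624,-274), yellow (494,-143). The blue tray saucer fits the 118 mm model with IoU 0.97. I'll start with the red cup.

>>> arm_command:
  steps: [0.57, 0.855, 0, -0.72, 95, 0.57, 0.855, 0, -0.72, 95, 0.57, 0.855, 0, -0.72, 95, 0.57, 0.855, 0, -0.72, 95, 0.57, 0.855, 0, -0.72, 95]
  grip_force: 40

```text
time_s: 2.82
eef_pos: [371.9, -257.4, 231.5]
ee_rot: [0.0, 0.998, 0.067, 0.0]
force: [-0.1, 0.8, 0.9]
grip_width: 0.949
```

>>> arm_command:
  steps: [0.57, 0.855, 0, -0.72, 95, 0.57, 0.855, 0, -0.72, 95, 0.57, 0.855, 0, -0.72, 95, 0.57, 0.855, 0, -0.72, 95, 0.57, 0.855, 0, -0.72, 95]

```text
time_s: 3.45
eef_pos: [514.5, -43.5, 231.4]
ee_rot: [0.0, 0.996, -0.09, 0.0]
force: [0.2, -0.7, 0.5]
grip_width: 0.951
```

Run:
```python
from h import *
s=sense();print({k:np.round(s[k],3).tolist() for k in("time_s","eef_pos","ee_rot","grip_width")})
```

```text
{'time_s': 3.45, 'eef_pos': [514.529, -43.488, 231.44], 'ee_rot': [0.0, 0.996, -0.09, 0.0], 'grip_width': 0.951}
```

>>> arm_command:
  steps: [0.57, 0.85, 0, 0, 95, 0.57, 0.85, 0, 0, 95, 0.56, 0.84, 0, 0, 95, 0, 0, 0, 0, 95]

```text
time_s: 3.95
eef_pos: [599.4, 84.4, 230.4]
ee_rot: [-0.0, 0.996, -0.087, -0.0]
force: [0.1, 0.1, 0.3]
grip_width: 0.949
```

```bash
cat > w.py <<'E'
from fit import *
import sys
# usage: w.py kind_color x y z0 [view]
t,x,y,z0=sys.argv[1],*map(float,sys.argv[2:5])
p=capture("wrist");s=sense();print(s["time_s"],np.round(s["eef_pos"],1),np.round(s["ee_rot"],3))
parts=[CUP,HAN] if t.startswith("cup") else SAU
for d in trace(p,t)[:2]:
    print(round(d["score"],2),int(d["mask"].sum()),np.round(fit(p,d["mask"],parts,(x,y),z0,t.startswith("cup")),2).tolist())
    f=p["frame"].copy()
    f[cv2.morphologyEx(d["mask"].astype(np.uint8),cv2.MORPH_GRADIENT,np.ones((2,2)))>0]=(0,255,0)
    if len(sys.argv)>5: cv2.imwrite("pics/"+sys.argv[5],f)
    break
print([(round(d["score"],2),np.round(d["point"]).tolist()) for d in search_frame(p,t)])
E
python3 w.py cup_red 599 83 6 w1.png
```

```text
4.0 [598.8  82.8 230.7] [ 0.     0.996 -0.088 -0.   ]
0.57 2211 [600.41, 86.58, -6.54, 0.95]
[(0.64, [591.0, 89.0, 30.0]), (0.49, [600.0, 335.0, 45.0])]
```

View pics/w1.png

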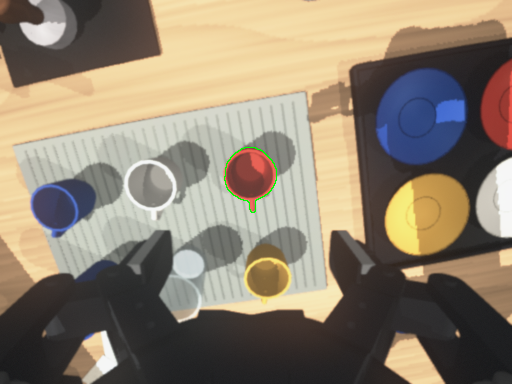

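The wrist view shows the red cup at (251,175) with its handle at (252,208), and the cups and saucers lie as mapped. The red cup fits at (600,85), so I'll descend.

>>> arm_command:
  steps: [0.02, 0.04, -0.9, 0, 95, 0, 0, -0.9, 0, 95, 0, 0, -0.9, 0, 95, 0, 0, -0.9, 0, 95, 0, 0, -0.4, 0, 95]

```text
time_s: 4.72
eef_pos: [598.3, 82.6, 29.2]
ee_rot: [0.0, 0.996, -0.09, -0.002]
force: [0.5, 0.5, -0.3]
grip_width: 0.946
```

>>> arm_command:
  steps: [0, 0, -0.24, 0, 95, 0, 0, 0, 0, 0, 0, 0, 0, 0, 0, 0, 0, 0, 0, 0, 0, 0, 0, 0, 0]

```text
time_s: 5.35
eef_pos: [600.3, 83.8, 20.3]
ee_rot: [0.0, 0.996, -0.089, 0.001]
force: [-0.1, -1.1, 4.9]
grip_width: 0.686
```

>>> arm_command:
  steps: [0, 0, 0.2, 0, 0, 0, 0, 0.6, 0, 0, 0, 0, 0.9, 0, 0, 0, -0.3, 0.9, 0, 0, 0.1, -0.8, 0, 0, 0]

```text
time_s: 5.98
eef_pos: [606.0, 29.5, 153.6]
ee_rot: [0.0, 0.996, -0.087, 0.003]
force: [0.2, 0.3, -1.6]
grip_width: 0.684
```

>>> arm_command:
  steps: [0.1, -0.9, 0, 0, 0, 0.1, -0.9, 0, 0, 0, 0.1, -0.9, 0, 0, 0, 0.08, -0.9, 0, 0, 0, 0, -0.9, 0, 0, 0]

```text
time_s: 6.6
eef_pos: [623.5, -197.3, 149.5]
ee_rot: [-0.0, 0.996, -0.089, -0.0]
force: [0.5, -0.2, -0.9]
grip_width: 0.688
```

>>> arm_command:
  steps: [0, -0.9, 0, 0, 0, 0, -0.5, 0, 0, 0, 0, -0.16, 0, 0, 0, 0, 0, 0, 0, 0]

```text
time_s: 7.1
eef_pos: [623.7, -273.6, 149.3]
ee_rot: [-0.0, 0.996, -0.089, -0.0]
force: [-0.0, 0.6, -1.5]
grip_width: 0.688
```

```bash
python3 w.py saucer_red 624 -274 6 w2.png
```

```text
7.15 [ 623.8 -273.   149.3] [-0.     0.996 -0.088 -0.   ]
0.76 7893 [624.46, -271.59, 15.12, 0.73]
[(0.64, [638.0, -282.0, 15.0])]
```

View pics/w2.png

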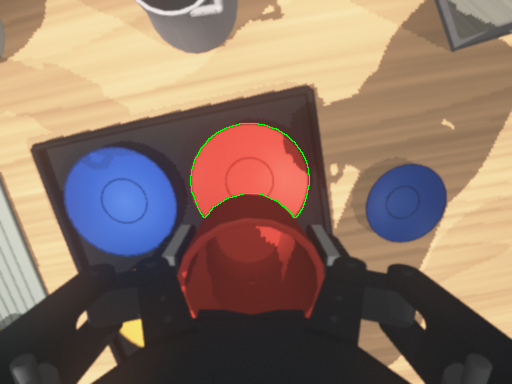

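The red cup is held with its rim at (253,265). The red saucer's ring centre is at about (249,179) and blue's at (124,201). I'll convert these to world coordinates.

Run:
```python
from fit import *
p=capture("wrist")
print(toz(p,[[249,179],[124,201],[250,122],[190,180],[309,180]],11).round(1).tolist())
d=trace(p,"saucer_blue"); 
for q in d[:3]: print(q["score"],q["mask"].sum(),fit(p,q["mask"],SAU,(627,-139),6,False))
m=trace(p,"saucer_red")[0]["mask"]
c=max(cv2.findContours(m.astype(np.uint8),0,1)[0],key=len)[:,0]
# outer arc: fit circle at z=21 r=59
o=c[(c[:,1]<195)]
X=toz(p,o,21)[:,:2]
from scipy.optimize import least_squares
print(least_squares(lambda v:np.hypot(*(X-v[:2]).T)-v[2],[624,-274,59],loss="soft_l1").x)
```

```text
[[625.7, -270.9, 11.0], [625.5, -134.8, 11.0], [682.3, -282.1, 11.0], [635.4, -210.2, 11.0], [613.7, -332.2, 11.0]]
0.9 4852 (np.float64(627.0), np.float64(-139.0), np.float64(0.0), np.float64(0.0))
0.88 9651 (np.float64(625.8583811460663), np.float64(-134.7935448094051), np.float64(6.499747162467005), np.float64(0.9777502131948212))
0.72 7821 (np.float64(627.0), np.float64(-139.0), np.float64(0.0), np.float64(0.0))
[ 626.06487668 -272.08978657   57.26978253]
```

>>> arm_command:
  steps: [0.03, 0.03, -0.8, 0, 0, 0, 0, -0.8, 0, 0, 0, 0, -0.5, 0, 0, 0, 0, -0.25, 0, 0, 0, 0, -0.08, 0, 0]

```text
time_s: 8.02
eef_pos: [625.4, -272.4, 27.8]
ee_rot: [0.0, 0.996, -0.089, 0.0]
force: [1.2, -0.0, -1.4]
grip_width: 0.684
```

>>> arm_command:
  steps: [0, 0, -0.03, 0, 0, 0, 0, -0.02, 0, 0, 0, 0, -0.02, 0, 0, 0, 0, 0, 0, 0]

```text
time_s: 8.52
eef_pos: [625.7, -272.8, 25.3]
ee_rot: [0.0, 0.996, -0.089, 0.001]
force: [-0.6, 0.7, 5.4]
grip_width: 0.688
```

>>> arm_command:
  steps: [0, 0, 0, 0, 74, 0, 0, 0, 0, 82, 0, 0, 0, 0, 95, 0, 0, 0, 0, 95, 0, 0, 0.2, 0, 95]

```text
time_s: 9.15
eef_pos: [624.8, -272.3, 33.9]
ee_rot: [-0.0, 0.996, -0.089, -0.001]
force: [0.6, 0.4, -1.1]
grip_width: 0.948
```

>>> arm_command:
  steps: [0, 0, 0.6, 0, 95, 0, 0, 0.9, 0, 95, 0, 0, 0.9, 0, 95, 0, 0.6, 0, 0, 95, 0, 0.9, 0, 0, 95]

```text
time_s: 9.78
eef_pos: [625.2, -197.6, 155.4]
ee_rot: [0.0, 0.996, -0.09, 0.001]
force: [0.6, 0.8, 0.1]
grip_width: 0.952
```

```bash
python3 w.py cup_red 625 -272 11 w3.png
python3 - <<'E'
from fit import *
p=capture("side")
for t,P,x in(("cup_red",[CUP,HAN],(625,-272)),):
    for d in trace(p,t)[:2]: print(d["score"],np.round(fit(p,d["mask"],P,x,11),2))
E
```

```text
9.825 [ 625.4 -191.4  155.4] [-0.001  0.996 -0.087  0.   ]
0.86 4341 [625.63, -270.39, -4.21, 0.96]
[(0.76, [614.0, -275.0, 47.0])]
0.71 [ 625.   -272.    -34.38    0.  ]
0.62 [ 624.14 -272.69  -82.44    0.82]
```

View pics/w3.png

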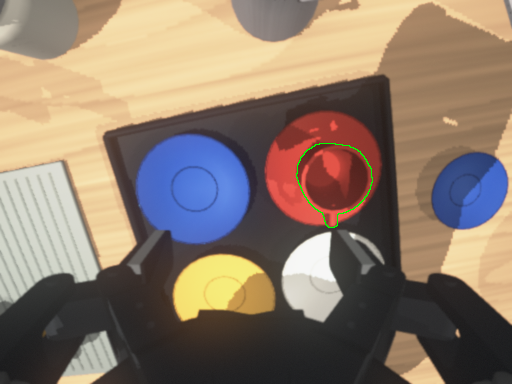

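The red cup stands upright in its saucer at (335,178). The side and wrist fits put it at (625,-271.5) against the saucer at (625,-272). Next is the white cup.

>>> arm_command:
  steps: [-0.05, 0.9, 0, -0.4, 95, -0.05, 0.9, 0, -0.4, 95, -0.05, 0.9, 0, -0.4, 95, -0.05, 0.9, 0, 0, 95, -0.05, 0.9, 0, 0, 95]

```text
time_s: 10.65
eef_pos: [612.9, 27.6, 154.5]
ee_rot: [0.0, 0.99, -0.141, 0.0]
force: [1.1, 0.6, 0.8]
grip_width: 0.947
```

>>> arm_command:
  steps: [-0.05, 0.9, 0, 0, 95, -0.05, 0.9, 0, 0, 95, 0, 0, 0, 0, 95]

```text
time_s: 11.02
eef_pos: [607.8, 119.1, 154.4]
ee_rot: [-0.0, 0.99, -0.139, 0.0]
force: [-0.7, 0.1, 0.3]
grip_width: 0.957
```

```bash
python3 w.py cup_white 607 199 6
```

```text
11.075 [608.  117.4 154.3] [ 0.    0.99 -0.14  0.  ]
0.71 1210 [607.0, 199.0, -34.38, 0.0]
[(0.79, [606.0, 213.0, 38.0]), (0.21, [493.0, -128.0, 9.0])]
```

```bash
sed -i 's/\[:2\]:/:/; s/^    break$//; s/^    print(round/    u=proj(p,[x,y,z0+20])[0]\n    if not d["mask"].any() or np.hypot(*(np.argwhere(d["mask"]).mean(0)[::-1]-u))>60: continue\n    print(round/' w.py; python3 w.py cup_white 607 199 6 w4.png
```

```text
11.225 [608.1 115.8 154.3] [ 0.     0.99  -0.142  0.   ]
0.75 3456 [607.76, 200.95, -57.22, 0.84]
[(0.9, [603.0, 211.0, 40.0])]
```

View pics/w4.png

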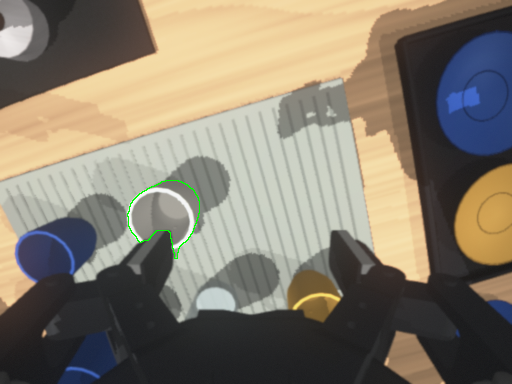

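The white rim is at about (160,218). A finger hides part of the cup, so I'll check its position from the rim itself.

Run:
```python
from h import *
p=capture("wrist")
print(toz(p,[[160,219],[128,215],[193,219],[160,189],[75,249]],66).round(1).tolist())
```

```text
[[608.1, 200.8, 66.0], [619.6, 227.2, 66.0], [599.8, 172.3, 66.0], [634.0, 190.7, 66.0], [602.3, 289.7, 66.0]]
```

>>> arm_command:
  steps: [0, 0.85, 0, 0, 95, 0, 0.8, 0, 0, 95, 0, 0, -0.5, 0, 95, 0, 0, -0.8, 0, 95, 0, 0, -0.8, 0, 95]

```text
time_s: 12.0
eef_pos: [607.9, 199.4, 48.3]
ee_rot: [-0.0, 0.99, -0.141, 0.0]
force: [0.6, 0.5, -0.3]
grip_width: 0.95
```

>>> arm_command:
  steps: [0, 0, -0.4, 0, 95, 0, 0, -0.2, 0, 95, 0, 0, 0, 0, 0, 0, 0, 0, 0, 0, 0, 0, 0, 0, 0]

```text
time_s: 12.62
eef_pos: [608.5, 200.0, 20.7]
ee_rot: [-0.0, 0.99, -0.141, 0.001]
force: [-1.2, -0.8, 4.5]
grip_width: 0.693
```

>>> arm_command:
  steps: [0, 0, 0, 0, 0, 0, 0, 0.2, 0, 0, 0, 0, 0.6, 0, 0, 0, 0, 0.9, 0, 0, 0, 0, 0.9, 0, 0]

```text
time_s: 13.25
eef_pos: [607.3, 200.0, 150.9]
ee_rot: [0.0, 0.99, -0.141, -0.0]
force: [-0.0, -0.6, -1.4]
grip_width: 0.691
```

>>> arm_command:
  steps: [-0.2, -0.5, 0, 0, 0, -0.2, -0.9, 0, 0, 0, -0.2, -0.9, 0, 0, 0, -0.2, -0.9, 0, 0, 0, -0.2, -0.9, 0, 0, 0]

```text
time_s: 13.88
eef_pos: [557.1, -6.3, 149.7]
ee_rot: [-0.0, 0.99, -0.141, 0.0]
force: [0.7, -0.5, -1.1]
grip_width: 0.688
```

>>> arm_command:
  steps: [-0.2, -0.9, 0, 0, 0, -0.2, -0.9, 0, 0, 0, -0.2, -0.9, 0, 0, 0, -0.2, -0.9, 0, 0, 0, -0.2, -0.9, 0, 0, 0]

```text
time_s: 14.5
eef_pos: [507.2, -231.3, 149.7]
ee_rot: [-0.0, 0.99, -0.141, 0.0]
force: [-0.2, -0.4, -1.2]
grip_width: 0.681
```

>>> arm_command:
  steps: [-0.18, -0.6, 0, 0, 0, 0, -0.2, 0, 0, 0, 0, 0, 0, 0, 0, 0, 0, 0, 0, 0]

```text
time_s: 15.0
eef_pos: [499.1, -268.9, 149.3]
ee_rot: [-0.0, 0.99, -0.14, -0.0]
force: [0.2, 0.6, -1.2]
grip_width: 0.685
```

```bash
cat > arc.py <<'E'
from fit import *
from scipy.optimize import least_squares
import sys
t,x,y,f=sys.argv[1],float(sys.argv[2]),float(sys.argv[3]),sys.argv[4]
p=capture("wrist");print(np.round(sense()["eef_pos"],1))
E_=circ(59,15)+[x,y,6]
for d in trace(p,t):
    m=d["mask"]
    if not m.any():continue
    c=max(cv2.findContours(m.astype(np.uint8),0,1)[0],key=len)[:,0]
    X=toz(p,c,21)[:,:2]
    k=abs(np.hypot(*(X-[x,y]).T)-58)<7
    if k.sum()<25: continue
    r=least_squares(lambda v:np.hypot(*(X[k]-v).T)-58,[x,y],loss="soft_l1")
    print("saucer",round(d["score"],2),k.sum(),r.x.round(1)); break
fr=p["frame"].copy()
for u in proj(p,E_): cv2.circle(fr,tuple(int(v) for v in u),1,(0,255,0),-1)
cv2.imwrite("pics/"+f,fr)
E
python3 arc.py saucer_white 498.5 -270.5 w5.png
```

```text
[ 499.1 -268.9  149.4]
saucer 0.84 248 [ 497.7 -269.7]
```

View pics/w5.png

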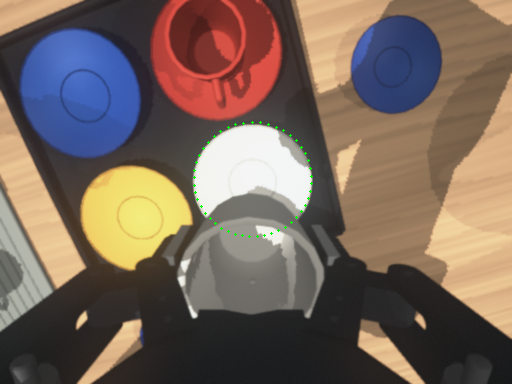

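The white saucer is centred at (252,180), which maps to (498,-270). The hand is right above it, so I'll lower.

>>> arm_command:
  steps: [-0.01, 0, -0.8, 0, 0, 0, 0, -0.8, 0, 0, 0, 0, -0.5, 0, 0, 0, 0, -0.25, 0, 0, 0, 0, -0.08, 0, 0]

```text
time_s: 15.72
eef_pos: [498.4, -269.8, 27.8]
ee_rot: [-0.0, 0.99, -0.14, -0.0]
force: [0.1, 0.5, -2.3]
grip_width: 0.684
```

>>> arm_command:
  steps: [0, 0, -0.03, 0, 0, 0, 0, -0.02, 0, 0, 0, 0, -0.02, 0, 0, 0, 0, 0, 0, 0]

```text
time_s: 16.23
eef_pos: [498.8, -270.4, 25.7]
ee_rot: [0.0, 0.99, -0.141, 0.001]
force: [-2.4, 2.6, 6.7]
grip_width: 0.685
```

>>> arm_command:
  steps: [0, 0, 0, 0, 74, 0, 0, 0, 0, 82, 0, 0, 0, 0, 95, 0, 0, 0, 0, 95, 0, 0, 0.2, 0, 95]

```text
time_s: 16.85
eef_pos: [497.9, -269.8, 34.1]
ee_rot: [-0.0, 0.99, -0.141, -0.001]
force: [0.4, -0.6, 0.4]
grip_width: 0.949
```

>>> arm_command:
  steps: [0, 0, 0.6, 0, 95, 0, 0, 0.9, 0, 95, 0, 0, 0.9, 0, 95, -0.1, 0.6, 0, 0, 95, -0.1, 0.9, 0, 0, 95]

```text
time_s: 17.48
eef_pos: [488.1, -194.9, 155.3]
ee_rot: [0.0, 0.99, -0.141, 0.001]
force: [0.3, 0.6, 0.0]
grip_width: 0.949
```

```bash
python3 w.py cup_white 498 -270 11
python3 - <<'E'
from fit import *
p=capture("side")
for t,P,x in(("cup_white",[CUP,HAN],(498,-270)),("cup_red",[CUP,HAN],(625,-272))):
    for d in trace(p,t)[:2]: print(t,d["score"],np.round(fit(p,d["mask"],P,x,11),2))
E
```

```text
17.525 [ 487.3 -189.6  155. ] [-0.001  0.99  -0.14  -0.   ]
0.8 4543 [498.18, -270.08, -12.55, 0.97]
[(0.66, [488.0, -275.0, 42.0])]
cup_white 0.86 [ 500.46 -276.1    99.86    0.84]
cup_red 0.74 [ 628.4  -279.34  -73.06    0.85]
```

>>> arm_command:
  steps: [-0.1, 0.9, 0.3, 0.1, 95, -0.1, 0.9, 0.3, 0.1, 95, -0.1, 0.9, 0.3, 0.1, 95, -0.13, 0.8, 0.3, 0, 95, 0, 0.5, 0.3, 0, 95]

```text
time_s: 18.4
eef_pos: [466.7, 5.7, 230.0]
ee_rot: [0.0, 0.992, -0.128, 0.0]
force: [1.4, -0.1, -0.2]
grip_width: 0.949
```

```bash
python3 w.py cup_yellow 466.5 85 6 w6.png
```

```text
18.45 [467.4   7.3 231.9] [-0.     0.992 -0.127  0.002]
0.65 2296 [465.91, 87.38, -16.97, 0.94]
[(0.86, [458.0, 94.0, 37.0])]
```

View pics/w6.png

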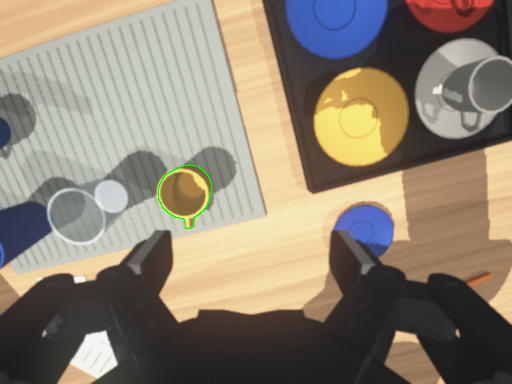

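The white cup sits upright in its saucer. The yellow cup is at (185,192), which maps to (466,86.5). The glass is at (76,215), about 110 mm from it, so it stays clear of the fingers.

>>> arm_command:
  steps: [0, 0.8, 0, 0, 92, 0, 0.7, 0, 0, 92, 0, 0.13, 0, 0, 92, 0, 0, -0.6, 0, 92, 0, 0, -0.9, 0, 92]

```text
time_s: 19.18
eef_pos: [467.6, 84.8, 153.7]
ee_rot: [0.0, 0.992, -0.128, 0.001]
force: [1.3, -0.1, -0.9]
grip_width: 0.919
```

>>> arm_command:
  steps: [0, 0, -0.9, 0, 92, 0, 0, -0.8, 0, 92, 0, 0, -0.6, 0, 92, 0, 0, -0.3, 0, 92, 0, 0, -0.1, 0, 92]

```text
time_s: 19.8
eef_pos: [466.9, 85.6, 18.9]
ee_rot: [0.0, 0.992, -0.128, -0.0]
force: [0.5, -0.5, -0.2]
grip_width: 0.913
```

>>> arm_command:
  steps: [0, 0, 0, 0, 0, 0, 0, 0, 0, 0, 0, 0, 0, 0, 0, 0, 0, 0, 0, 0, 0, 0, 0.2, 0, 0]

```text
time_s: 20.42
eef_pos: [466.4, 86.5, 29.5]
ee_rot: [-0.0, 0.992, -0.128, -0.0]
force: [0.2, -0.8, -0.5]
grip_width: 0.686
```

>>> arm_command:
  steps: [0, 0, 0.6, 0, 0, 0, 0, 0.9, 0, 0, 0, 0, 0.9, 0, 0, 0.08, -0.6, 0, 0, 0, 0.1, -0.9, 0, 0, 0]

```text
time_s: 21.05
eef_pos: [475.7, 11.3, 150.4]
ee_rot: [-0.0, 0.992, -0.127, 0.001]
force: [-0.5, -0.9, -1.7]
grip_width: 0.687
```

>>> arm_command:
  steps: [0.1, -0.9, 0, 0, 0, 0.1, -0.9, 0, 0, 0, 0.1, -0.8, 0, 0, 0, 0.07, -0.47, 0, 0, 0, 0, 0, 0, 0, 0]

```text
time_s: 21.68
eef_pos: [494.1, -143.0, 149.6]
ee_rot: [-0.0, 0.992, -0.129, -0.0]
force: [-0.3, -0.3, -1.3]
grip_width: 0.688
```

```bash
python3 arc.py saucer_yellow 494.5 -142 w7.png
```

```text
[ 493.9 -141.9  149.5]
saucer 0.63 253 [ 494.5 -142. ]
```

View pics/w7.png

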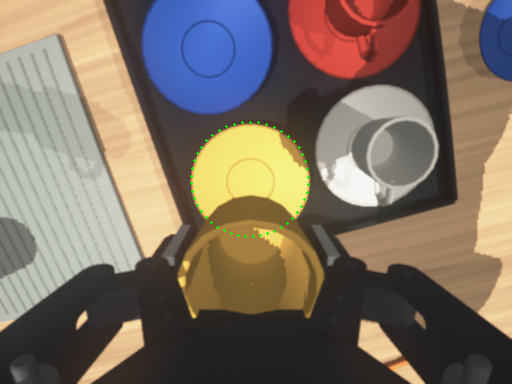

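The yellow saucer is centred at (250,180), which maps to (494.5,-142), right under the hand. I'll lower and release.

>>> arm_command:
  steps: [0, 0, -0.8, 0, 0, 0, 0, -0.8, 0, 0, 0, 0, -0.5, 0, 0, 0, 0, -0.25, 0, 0, 0, 0, -0.08, 0, 0]

```text
time_s: 22.4
eef_pos: [494.3, -141.5, 27.9]
ee_rot: [-0.0, 0.992, -0.127, -0.0]
force: [0.9, -0.7, -1.3]
grip_width: 0.688
```

>>> arm_command:
  steps: [0, 0, -0.03, 0, 0, 0, 0, -0.02, 0, 0, 0, 0, -0.02, 0, 0, 0, 0, 0, 0, 0]

```text
time_s: 22.9
eef_pos: [494.7, -142.2, 25.4]
ee_rot: [0.0, 0.992, -0.128, 0.001]
force: [-1.2, 2.0, 7.7]
grip_width: 0.688
```

>>> arm_command:
  steps: [0, 0, 0, 0, 74, 0, 0, 0, 0, 82, 0, 0, 0, 0, 95, 0, 0, 0, 0, 95, 0, 0, 0.2, 0, 95]

```text
time_s: 23.52
eef_pos: [493.9, -141.9, 34.2]
ee_rot: [-0.0, 0.992, -0.128, -0.001]
force: [0.3, -0.3, -0.1]
grip_width: 0.949
```

>>> arm_command:
  steps: [0, 0, 0.6, 0, 95, 0, 0, 0.9, 0, 95, 0, 0, 0.9, 0, 95, 0, 0.6, 0.2, 0, 95, 0, 0.9, 0.3, 0, 95]

```text
time_s: 24.15
eef_pos: [494.1, -66.8, 180.5]
ee_rot: [0.0, 0.992, -0.129, 0.0]
force: [0.7, -0.1, -0.4]
grip_width: 0.948
```

```bash
python3 w.py cup_yellow 494.5 -142 11
```

```text
24.2 [494.3 -62.2 182.4] [-0.001  0.992 -0.127  0.001]
0.97 3554 [493.4, -140.93, -11.12, 0.95]
0.22 5574 [526.32, -123.89, -47.95, 0.37]
[(0.7, [483.0, -145.0, 44.0])]
```

>>> arm_command:
  steps: [0.3, 0.88, 0.2, -0.6, 95, 0.3, 0.88, 0.2, -0.6, 95, 0.3, 0.88, 0.2, -0.6, 95, 0.3, 0.88, 0.2, -0.6, 95, 0.3, 0.88, 0.2, -0.6, 95]

```text
time_s: 24.92
eef_pos: [569.8, 153.4, 229.6]
ee_rot: [0.0, 0.966, -0.257, -0.0]
force: [1.0, -0.1, 0.3]
grip_width: 0.946
```

>>> arm_command:
  steps: [0.32, 0.88, 0, -0.6, 95, 0.32, 0.9, 0, -0.4, 95, 0, 0, 0, 0, 95, 0, 0, 0, 0, 95]

```text
time_s: 25.42
eef_pos: [601.4, 240.8, 229.0]
ee_rot: [0.0, 0.955, -0.298, -0.0]
force: [-0.6, -0.6, 0.4]
grip_width: 0.951
```

```bash
python3 w.py cup_blue 601 322 6 w8.png
```

```text
25.475 [601.3 240.5 229.3] [ 0.     0.954 -0.299 -0.   ]
0.66 2357 [601.81, 323.93, -32.78, 0.96]
[(0.77, [599.0, 335.0, 43.0])]
```

View pics/w8.png

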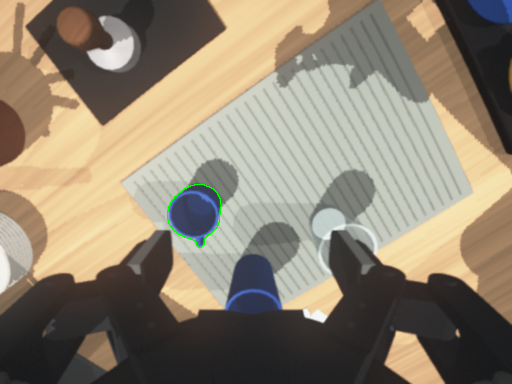

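The dark blue cup with its handle (200,243) is at (195,213), which maps to (601.8,323.9). The taller blue shape at (252,285) is the tumbler. I'll grasp the cup.

>>> arm_command:
  steps: [0, 0.8, 0, 0, 92, 0, 0.7, 0, 0, 92, 0.01, 0.14, 0, 0, 92, 0, 0, -0.6, 0, 92, 0, 0, -0.9, 0, 92]

```text
time_s: 26.2
eef_pos: [602.6, 322.7, 154.9]
ee_rot: [-0.001, 0.954, -0.299, 0.001]
force: [0.3, 0.3, -1.1]
grip_width: 0.919
```

>>> arm_command:
  steps: [0, 0, -0.9, 0, 92, 0, 0, -0.8, 0, 92, 0, 0, -0.6, 0, 92, 0, 0, -0.3, 0, 92, 0, 0, -0.1, 0, 92]

```text
time_s: 26.82
eef_pos: [602.0, 323.2, 19.3]
ee_rot: [0.0, 0.954, -0.298, 0.0]
force: [-0.1, 0.1, 0.8]
grip_width: 0.918
```

>>> arm_command:
  steps: [0, 0, 0, 0, 0, 0, 0, 0, 0, 0, 0, 0, 0, 0, 0, 0, 0, 0, 0, 0, 0, 0, 0.2, 0, 0]

```text
time_s: 27.45
eef_pos: [601.4, 324.0, 29.2]
ee_rot: [0.0, 0.955, -0.298, -0.0]
force: [0.3, 0.0, -0.7]
grip_width: 0.687
```

>>> arm_command:
  steps: [0, 0, 0.6, 0, 0, 0, 0, 0.9, 0, 0, 0, 0, 0.9, 0, 0, 0, -0.6, 0, 0, 0, 0.05, -0.9, 0, 0, 0]

```text
time_s: 28.08
eef_pos: [604.0, 249.1, 150.2]
ee_rot: [-0.001, 0.955, -0.297, 0.001]
force: [0.2, -0.6, -1.5]
grip_width: 0.685
```

>>> arm_command:
  steps: [0.06, -0.9, 0, 0.6, 0, 0.06, -0.9, 0, 0.6, 0, 0.06, -0.9, 0, 0.6, 0, 0.06, -0.9, 0, 0.6, 0, 0.06, -0.9, 0, 0.6, 0]

```text
time_s: 28.7
eef_pos: [619.3, 22.7, 149.9]
ee_rot: [-0.0, 0.985, -0.17, 0.0]
force: [0.1, -0.1, -1.3]
grip_width: 0.685
```

>>> arm_command:
  steps: [0.06, -0.9, 0, 0.6, 0, 0.06, -0.9, 0, 0.4, 0, 0.02, -0.9, 0, 0, 0, 0, -0.5, 0, 0, 0, 0, 0, 0, 0, 0]

```text
time_s: 29.32
eef_pos: [626.2, -137.1, 149.4]
ee_rot: [-0.0, 0.992, -0.129, 0.0]
force: [-1.3, 0.2, -0.8]
grip_width: 0.688
```

```bash
python3 arc.py saucer_blue 626 -136 w9.png
```

```text
[ 626.2 -135.7  149.4]
saucer 0.92 252 [ 627.2 -136.2]
```

View pics/w9.png

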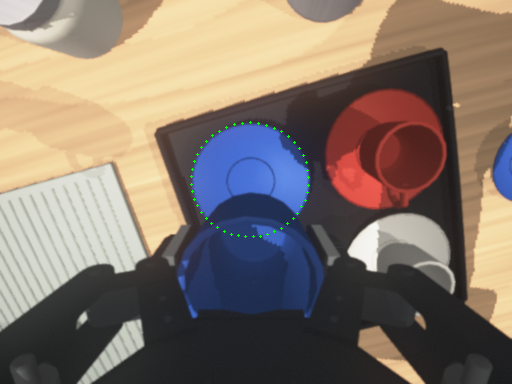

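The blue tray saucer is centred at (250,180), which maps to (627,-136). The outline drawn for 118 mm matches its rim, and the small blue disc stays off the tray at the right edge (505,168). I'll lower and release.

>>> arm_command:
  steps: [0.01, 0, -0.8, 0, 0, 0, 0, -0.8, 0, 0, 0, 0, -0.5, 0, 0, 0, 0, -0.25, 0, 0, 0, 0, -0.08, 0, 0]

```text
time_s: 30.05
eef_pos: [626.9, -135.3, 27.8]
ee_rot: [-0.0, 0.992, -0.127, 0.0]
force: [-0.5, -0.9, -0.4]
grip_width: 0.691
```

>>> arm_command:
  steps: [0, 0, -0.03, 0, 0, 0, 0, -0.02, 0, 0, 0, 0, -0.02, 0, 0, 0, 0, 0, 0, 0]

```text
time_s: 30.55
eef_pos: [627.4, -136.3, 25.8]
ee_rot: [0.0, 0.992, -0.128, 0.001]
force: [-0.9, 0.9, 5.5]
grip_width: 0.683
```

>>> arm_command:
  steps: [0, 0, 0, 0, 74, 0, 0, 0, 0, 82, 0, 0, 0, 0, 95, 0, 0, 0, 0, 95, 0, 0, 0.2, 0, 95]

```text
time_s: 31.18
eef_pos: [626.3, -135.9, 34.0]
ee_rot: [-0.0, 0.992, -0.128, -0.001]
force: [-0.0, -0.3, -0.0]
grip_width: 0.948
```

>>> arm_command:
  steps: [0, 0, 0.6, 0, 95, 0, 0, 0.9, 0, 95, 0, 0, 0.9, 0, 95, -0.6, 0, 0.9, 0, 95, -0.9, 0, 0.3, 0, 95]

```text
time_s: 31.8
eef_pos: [551.9, -136.4, 217.6]
ee_rot: [0.001, 0.992, -0.127, 0.003]
force: [0.2, 0.3, 1.0]
grip_width: 0.946
```

>>> arm_command:
  steps: [-0.9, -0.3, 0.2, 0, 95, -0.9, -0.3, 0.2, 0, 95, -0.6, -0.3, 0, 0, 95, 0, 0, 0, 0, 95, 0, 0, 0, 0, 95]

```text
time_s: 32.42
eef_pos: [432.2, -181.0, 234.8]
ee_rot: [0.0, 0.992, -0.128, 0.0]
force: [-0.3, 0.7, 0.3]
grip_width: 0.951
```

```bash
cat > fin.py <<'E'
from fit import *
T={"white":(498,-270),"blue":(626.5,-136),"red":(625,-272),"yellow":(494.5,-142)}
for n in("wrist","top","side"):
    p=capture(n);cv2.imwrite(f"pics/fin_{n}.png",p["frame"])
    for k,x in T.items():
        o=[]
        for t,P,z in(("cup_"+k,[CUP,HAN],31),("saucer_"+k,SAU,21)):
            u=proj(p,[*x,z])[0]
            for d in trace(p,t):
                m=d["mask"]
                if not m.any() or np.hypot(*(np.argwhere(m).mean(0)[::-1]-u))>40: continue
                if t[0]=="c": o.append((t,round(d["score"],2),np.round(fit(p,m,P,x,11),1).tolist()))
                else:
                    c=max(cv2.findContours(m.astype(np.uint8),0,1)[0],key=len)[:,0]
                    X=toz(p,c,21)[:,:2]; q=abs(np.hypot(*(X-x).T)-58)<7
                    from scipy.optimize import least_squares
                    if q.sum()>10: o.append((t,int(q.sum()),least_squares(lambda v:np.hypot(*(X[q]-v).T)-58,x,loss="soft_l1").x.round(1).tolist()))
                break
        print(n,o)
    for t,r,h,x in(("tumbler",34,95,(471,325)),("glass",33,90,(476,196))):
        ds=trace(p,t)
        if ds and n!="wrist": print(n,t,np.round(fit(p,ds[0]["mask"],[np.vstack([circ(r,h),circ(r-8,0)])],x,6,False),1).tolist())
s=sense();print(s["time_s"],np.round(s["eef_pos"],1),np.round(s["force"],1))
E
python3 fin.py
```

```text
wrist [('cup_white', 0.93, [498.0, -269.7, -13.7, 0.9]), ('saucer_white', 278, [497.2, -270.0])]
wrist [('cup_blue', 0.58, [628.3, -137.2, -9.3, 0.9]), ('saucer_blue', 199, [625.2, -135.9])]
wrist [('cup_red', 0.84, [625.9, -271.6, -8.6, 0.9]), ('saucer_red', 141, [623.4, -271.3])]
wrist [('cup_yellow', 0.88, [493.6, -141.1, -14.9, 0.9]), ('saucer_yellow', 268, [493.0, -141.4])]
top []
top [('cup_blue', 0.84, [627.1, -137.7, -10.9, 0.9]), ('saucer_blue', 84, [625.3, -138.2])]
top [('cup_red', 0.71, [624.5, -273.3, -31.3, 0.7]), ('saucer_red', 60, [624.6, -272.3])]
top [('saucer_yellow', 29, [492.2, -144.0])]
top tumbler [471.8, 324.3, 15.6, 0.9]
top glass [475.5, 197.7, 2.7, 1.0]
side [('cup_white', 0.89, [500.3, -274.3, -92.7, 0.9])]
side [('cup_blue', 0.77, [628.8, -145.1, -22.1, 0.9]), ('saucer_blue', 67, [627.8, -140.6])]
side [('cup_red', 0.63, [627.1, -276.6, -79.9, 0.9]), ('saucer_red', 49, [626.1, -276.0])]
side [('cup_yellow', 0.66, [496.1, -147.8, -18.1, 0.9]), ('saucer_yellow', 65, [494.4, -145.9])]
side tumbler [473.1, 325.6, -1.9, 0.9]
side glass [477.9, 196.7, -2.5, 0.9]
34.075 [ 431.7 -181.1  234.3] [ 0.2 -0.4 -0.8]
```

View pics/fin_wrist.png

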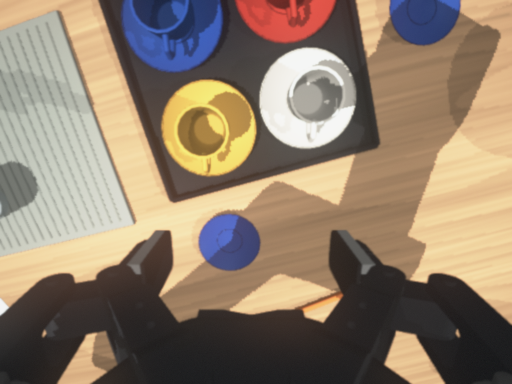

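View pics/fin_side.png

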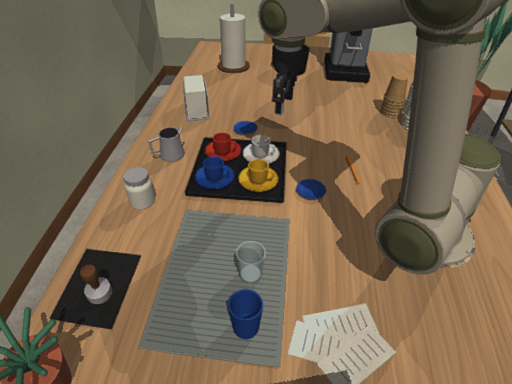

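All four cups stand upright on their matching saucers: side view red (222,146), white (262,150), blue (213,172), yellow (260,175). The tumbler and glass are still in place, and the hand is clear.

```bash
python3 -c "
from rig import *
print(finish_job())"
```

```text
the job is handed in; nothing more can be done
None
```

All four cups are upright on the saucers of their own colour, and I handed the job in at about 34 s of the 125 s allowed. The hand-in gives no verdict.

I took them in the order red, white, yellow, blue. Each was gripped across its sides and lowered until the force reading showed contact (5–8 N), then released slowly. I used the 118 mm blue saucer on the tray, not the small blue discs lying off it.

**Cups:** in the final wrist picture each cup fits within about 3.5 mm of its saucer's centre, against 13 mm allowed. In the top picture the blue and red cups are within about 2 mm.

**Other objects:** the tumbler and glass fit within about 2 mm of where they started. The saucers fit within a few millimetres of their starting places, and the hand was clear of everything.

**Checks that disagreed or failed:**
- **Side camera:** it puts the cups 3–8 mm further towards -y than the wrist camera does. It puts the saucers there too, so cup-to-saucer offsets are 1–5 mm where both were found.
- **Failed fits:** some fits were poor or missing. The arm hid the white cup and saucer and the yellow cup in the final top picture, and several handle angles from the side view were wrong. I relied on the wrist fits and the pictures for those.

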